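# Fit a burr in the die grinder's collet and tighten the nut

### The job

Take the gold-coloured cylindrical burr out of the wooden rack, set its shank fully home in the collet of the upright die grinder, then turn the collet nut clockwise until the jaws grip the shank firmly, and let go. Leave the other two burrs in the rack, and the brush and the steel offcut where they are.

Things in the scene. Friction and masses are not known exactly. Their poses are not given: they have to be found in the camera images.
- burr: the burr to fit: a plain steel shank 8 mm in diameter and 46 mm long with a gold-coloured cylindrical head 14 mm in diameter and 22 mm long above it (68 mm overall, 45 g). Origin: centre of the shank's lower end; z runs up along the shank to the head. It starts upright in one of the rack's three holes, with its lower end 5 mm above the bench
- burr_head (a point): centre of the gold head, 57 mm above the burr's origin along its z
- rack: wooden burr rack fixed to the bench, 50 x 150 x 30 mm high (x, y, z). Origin: centre of its underside. Three holes 9.5 mm wide and 25 mm deep in a row along its own y, at -50, 0 and +50 mm, hold the three burrs in any order
- ball_burr: burr with a dark ball-shaped head 15 mm in diameter, 8 mm shank, 68 mm overall; stays in the rack. Origin: lower end of its shank
- cone_burr: burr with a dark cone-shaped head 14 mm in diameter at its base, 8 mm shank, 71 mm overall; stays in the rack. Origin: lower end of its shank
- stand: die grinder (red, 42 mm in diameter, with a slimmer nose) clamped nose up in a stand with a blue base 100 x 90 mm fixed to the bench. Origin: on the bench, on the grinder's vertical axis
- collet: collet in the grinder's nose. Origin: centre of the bore's flat floor, 114 mm above the bench, on the grinder's axis; z up. A shank fully home stands on this floor, 34 mm below the nut's top, its head 12 mm above the nut. Four brass jaws with sloping lips leave a hole 12 mm across with the nut at 0, 2 mm per rad less on each side. Let go while loose, a burr may lean; the jaws straighten it
- nut_top (a point): centre of the top of the collet nut, 148 mm above the bench, on the grinder's axis. The nut is a knurled round steel ring, 35 mm in diameter over the knurls and 26 mm high, with a white mark on its top; its mouth is 21 mm across with the jaws inside. Below it the nose is 28 mm in diameter and less for 10 mm, then widens to 42 mm
- nut (a joint): angle of the collet nut in rad: 0 fully loose, growing as it turns clockwise seen from above (tightening). It starts between 0 and 0.35. It moves stiffly (about 0.25 N m) and stays where it is left. With the shank in, the jaws touch it at about 1.0 and grip it firmly from about 1.2; the turn ends at a stop at 1.6
- brush: hand brush lying on the bench, 200 mm long; a bystander
- offcut: L-shaped steel angle offcut lying on the bench, 120 x 40 x 40 mm; a bystander

How it is judged (in metres and radians):
On the way:
1. the burr's shank is fully home in the collet while the nut is still loose: its lower end within 3 mm of the bore's floor and 5 mm of its axis (z of burr in the frame of collet between -0.003 and 0.003 m and horizontal distance between burr and collet below 0.005 m and value of joint nut below 0.9 rad), for 0.2 s.
At the end, for the whole second after the job is handed in: The gold burr stands in the collet, shank home (within 3 mm of the floor, 2 mm of the axis, within 0.06 rad of upright), the nut is turned past 1.1 rad and the jaws press on the shank with more than 8 N; the burr is at rest (z of burr in the frame of collet between -0.003 and 0.003 m and horizontal distance between burr and collet below 0.002 m and angle between burr's own z axis and vertical below 0.06 rad and value of joint nut above 1.1 rad and contact force between burr and collet above 8 N and linear speed of burr below 0.02 m/s); the robot touches nothing.
It fails at once if one of the other burrs is moved from its place in the rack (more than 20 mm) (distance of any of ball_burr, cone_burr from where it was at the start of the episode above 0.02 m).
It fails at once if the brush or the steel offcut is moved (more than 30 mm) (distance of any of brush, offcut from where it was at the start of the episode above 0.03 m).
It also fails if it takes over 58 s, if anything falls off the work surface, if the arm or the gripper's body presses on something with over 40 N, if the wrist force passes 120 N, or if a joint passes its speed limit or range.

### The arm

A 7-joint arm with a two-finger parallel gripper is mounted at the origin on the work surface. World frame = base frame: x ahead of the robot, y to its left, z up, the work surface at z = 0. Lengths are in mm, angles in degrees, forces in N, time in s.
With the tool pointing down it reaches from about 425 to 950 mm from the base axis. Payload 4.7 kg.
Tool frame: the origin (TCP) lies at the very end of the fingers, on their centre line; the grasp point (between the pads) lies 19 mm behind it; z points along the fingers, x is the direction in which the jaws open and shut, and the axes are right-handed (so a half turn about z gives the same grasp; the last joint's range is limited). The gripper opens to 85 mm and grips with 20 to 120 N. Pads are 22 mm wide; open, the fingers measure 114 mm over their backs; the gripper's body (76 mm by 85 mm) begins 54 mm behind the grasp point. The pads swing forward as they close: fully open they stand 13 mm farther back than shut.
Start: joints at [-73.963, 26.849, -2.785, 87.806, 1.381, 65.374, -4.715], TCP at [205.102, 643.103, 231.335] pointing down, gripper open.
Joint ranges: [-148.3, 148.3], [-19.14, 114.17], [-79.39, 73.82], [5.75, 140.21], [-59.74, 239.74], [12.07, 113.84], [-152.46, 152.46]. Speed limits (degrees/s): [147.25, 147.25, 180, 180, 180, 180, 180].

### API

Orientations are given as a 3x3 rotation matrix whose columns are the frame's x, y, z axes.
In Python, from cell import env, jaws, solver, status, imaging, ticket gives the robot as it stands. The module is installed in compiled form; this text tells all that it offers. Calls block until the motion is done:
- env.move_to(position, orientation): joint-space move of the TCP to a pose.
- env.movel(position, rotation=None, v=150, contact_N=None): straight line of the TCP; rotation=None keeps the orientation; v is the mean speed in mm/s. With contact_N (N) it stops when the force on the tool has changed by that much, and returns True; else False.
- env.move_j(angles): joint-space move.
- jaws.grip(opening, squeeze=None): finger opening in mm; squeeze is the grip in N (None keeps the last); returns when the fingers have stopped.
- env.pause(seconds).
- solver.solve_ik(position, orientation): joint angles nearest the present ones, or None.
- status.read_state(): the state.
- imaging.read_camera(name): name is "scene" or "top" or "wrist"; returns the picture (384x512x3 uint8, blue, green, red); there is no depth.
- imaging.camera_model(name): a dict with "intrinsics" (3x3 intrinsics, pixels), "rvec" (rotation vector, rad) and "tvec" (3), from world to camera coordinates, as OpenCV has them; the wrist camera has in their place "hand_eye" (4x4, takes a point from camera to tool coordinates, whose origin is the TCP and whose axes are the tool frame's). Camera axes: x right, y down, z forward; pixel columns grow to the right and rows downward; lengths in mm; the calibration is good to about 2 mm. A picture is of the moment at which its call begins: read the wrist's pose just before it. camera_model takes no time and is no camera call.
A pose or a line that the arm cannot do raises env.Unreachable and nothing moves.
- ticket.job_done(): hands the job in, once; it reports no verdict.
The state is a dict: "time": time; "joint_positions": joint angles; "qd": joint speeds; "effort": joint torques, N m; "tool_pos": TCP position; "eef_rot": TCP orientation; "force": force on the tool from outside, world axes, zero at the start; "ft_torque": the same for the moment, N m; "width": finger opening in mm.
Only numpy, scipy, OpenCV 4.12 (cv2) and the standard library are available. Lean on these libraries where they do the work, as an engineer would, in place of code of your own. Each camera call takes 0.05 s, during which the arm holds its last target.

## Working session

There is one attempt and no reset: what is moved stays moved. The work goes in short steps, each a Python script; the robot and the scene stay as the last script left them, time stands still between calls to the robot, and variables do not carry over. Pictures are saved under pics/ and viewed, and the job is handed in when it is done.

```bash
mkdir -p pics
python3 - <<'E'
from cell import env,jaws,solver,status,imaging,ticket
import cv2
s=status.read_state(); print(s)
for n in ("scene","top","wrist"):
    cv2.imwrite(f"pics/{n}0.png",imaging.read_camera(n)); print(n,imaging.camera_model(n))
E
```

```text
{'time': 0.0, 'joint_positions': array([-73.96560818,  26.89978694,  -2.78524579,  87.8766345 ,
         1.38205552,  65.37490044,  -4.71596426]), 'qd': array([ 0.01789299, -0.01816912,  0.09431581, -0.00487153,  0.11395106,
       -0.03297112, -0.04605475]), 'effort': array([ 1.63421369e-04, -5.10296702e+01, -4.64105315e-02, -2.37705767e+01,
        1.07237991e-02,  7.57972186e-03,  4.67703828e-06]), 'tool_pos': array([204.91480495, 642.50490201, 230.21078764]), 'eef_rot': array([[ 3.03825092e-01,  9.52727675e-01, -5.38733639e-04],
       [ 9.52725617e-01, -3.03825556e-01, -1.98256292e-03],
       [-2.05252361e-03,  8.90870229e-05, -9.99997890e-01]]), 'force': array([-0.64220083, -0.00604002, -0.37529556]), 'ft_torque': array([-0.01318407, -0.02678955, -0.02876049]), 'width': 85.21309338199025}
scene {'intrinsics': array([[490.2347705 ,   0.        , 255.25616177],
       [  0.        , 490.2347705 , 186.15420188],
       [  0.        ,   0.        ,   1.        ]]), 'rvec': array([ 1.1005242 ,  2.2570667 , -1.15845557]), 'tvec': array([ 344.79516251, -206.64834231, 1394.12146486])}
top {'intrinsics': array([[421.87162383,   0.        , 262.32810838],
       [  0.        , 421.87162383, 190.15108129],
       [  0.        ,   0.        ,   1.        ]]), 'rvec': array([ 2.13426736, -2.19421677,  0.12728795]), 'tvec': array([ 54.36477955, 605.93798538, 902.62237171])}
wrist {'intrinsics': array([[332.59576309,   0.        , 257.77018847],
       [  0.        , 332.59576309, 190.7924408 ],
       [  0.        ,   0.        ,   1.        ]]), 'hand_eye': array([[ 9.99999249e-01, -1.13632226e-03, -4.58911062e-04,
         1.24132556e-01],
       [ 1.22136747e-03,  9.54810767e-01,  2.97211891e-01,
        -7.52164106e+01],
       [ 1.00444736e-04, -2.97212228e-01,  9.54811438e-01,
        -1.42947943e+02],
       [ 0.00000000e+00,  0.00000000e+00,  0.00000000e+00,
         1.00000000e+00]])}
```

View pics/scene0.png

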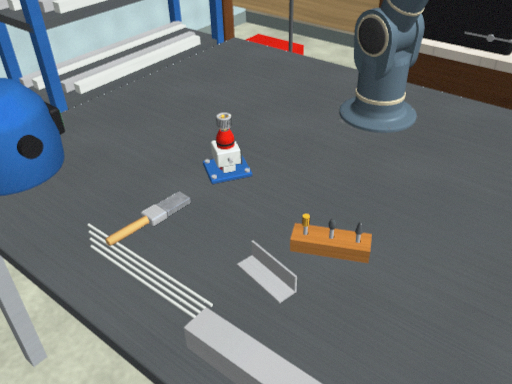

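View pics/top0.png

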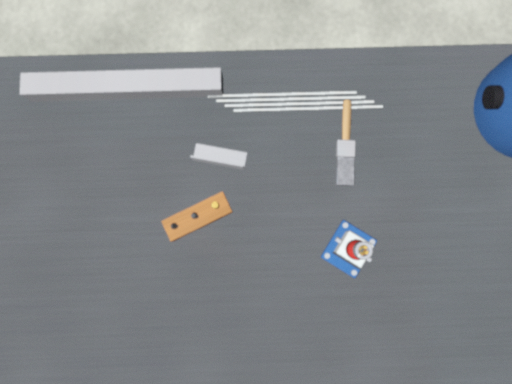

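View pics/wrist0.png

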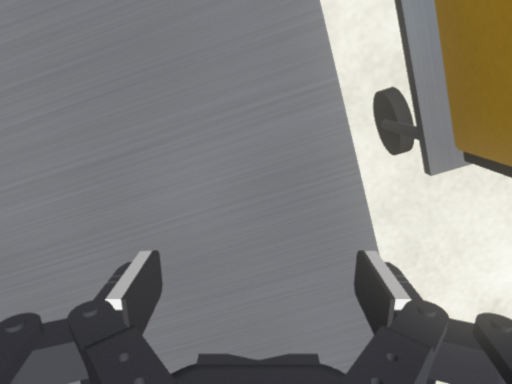

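Scene view: the gold burr is at about (306,217) in the rack and the grinder at (225,150). Top view: gold head at (215,205), dark burrs at (194,215) and (174,226), nut at (364,251), brush at (346,145), offcut at (220,155). Now I'll locate them.

```bash
cat > h.py <<'E'
from cell import env,jaws,solver,status,imaging,ticket
import cv2,numpy as np
def cam(n,st=None):
    m=imaging.camera_model(n);K=m["intrinsics"]
    if n=="wrist":
        X=m["hand_eye"];T=np.eye(4);T[:3,:3]=st["eef_rot"];T[:3,3]=st["tool_pos"];W=T@X
        return K,W[:3,:3],W[:3,3]
    R=cv2.Rodrigues(m["rvec"])[0];return K,R.T,-R.T@m["tvec"]
def ray(c,uv):
    K,R,o=c;d=R@np.linalg.solve(K,[uv[0],uv[1],1.]);return o,d/np.linalg.norm(d)
def onz(c,uv,z):
    o,d=ray(c,uv);return o+d*(z-o[2])/d[2]
def tri(c1,u1,c2,u2):
    o1,d1=ray(c1,u1);o2,d2=ray(c2,u2)
    A=np.stack([d1,-d2],1);t=np.linalg.lstsq(A,o2-o1,rcond=None)[0]
    p,q=o1+t[0]*d1,o2+t[1]*d2
    return (p+q)/2,np.linalg.norm(p-q)
def proj(c,P):
    K,R,o=c;p=K@(R.T@(np.asarray(P)-o));return p[:2]/p[2]
def blobs(mask,mina=10):
    n,l,s,ce=cv2.connectedComponentsWithStats(mask.astype(np.uint8))
    return sorted([(s[i,4],ce[i].round(1),s[i,:4]) for i in range(1,n) if s[i,4]>=mina],key=lambda x:-x[0])
E
python3 - <<'E'
from h import *
for n in("top","scene"):
    im=cv2.imread(f"pics/{n}0.png");hsv=cv2.cvtColor(im,cv2.COLOR_BGR2HSV);H,S,V=cv2.split(hsv)
    print(n,"gold",blobs((H>20)&(H<32)&(S>150)&(V>120))[:4])
    print("wood",blobs((H>8)&(H<20)&(S>130)&(V>80),30)[:4])
    print("blue",blobs((H>105)&(H<125)&(S>150)&(V>80),100)[:4])
    print("red",blobs(((H<5)|(H>175))&(S>180)&(V>80),20)[:4])
    x0,y0,x1,y1=(150,180,240,250) if n=="top" else (280,200,380,270)
    c=cv2.resize(im[y0:y1,x0:x1],None,fx=4,fy=4,interpolation=cv2.INTER_CUBIC)
    cv2.imwrite(f"pics/{n}_rack.png",c)
    x0,y0,x1,y1=(315,210,395,285) if n=="top" else (195,105,265,190)
    cv2.imwrite(f"pics/{n}_nut.png",cv2.resize(im[y0:y1,x0:x1],None,fx=6,fy=6,interpolation=cv2.INTER_CUBIC))
T=cam("top");S_=cam("scene")
print(T[2],S_[2])
print("gold top",onz(T,(215,205),65),"nut",onz(T,(364,251),148))
E
```

```text
top gold []
wood []
blue [(np.int32(1516), array([496.8, 109.4]), array([475,  56,  37, 100], dtype=int32))]
red []
scene gold [(np.int32(40), array([306.2, 217.2]), array([303, 214,   7,  11], dtype=int32))]
wood [(np.int32(2103), array([330.6, 242.8]), array([290, 219,  82,  44], dtype=int32)), (np.int32(322), array([228. ,  18.5]), array([223,   0,  11,  40], dtype=int32))]
blue [(np.int32(5758), array([ 23.5, 128.9]), array([  0,  22,  64, 173], dtype=int32)), (np.int32(1712), array([43.9, 53.2]), array([ 20,   0,  48, 112], dtype=int32)), (np.int32(543), array([225.9, 171.8]), array([203, 157,  49,  27], dtype=int32)), (np.int32(471), array([216.6,  20.1]), array([210,   0,  14,  44], dtype=int32))]
red [(np.int32(325), array([270.2,  41.6]), array([247,  34,  42,  17], dtype=int32)), (np.int32(199), array([224.7, 137.3]), array([217, 130,  17,  15], dtype=int32)), (np.int32(93), array([297.4,  48.2]), array([293,  43,  10,  11], dtype=int32)), (np.int32(33), array([225.4, 146.5]), array([217, 144,  17,   5], dtype=int32))]
[500.77794268  42.41065897 965.53938575] [1179.61985592  520.43937817  665.43350489]
gold top [574.55315804 139.82882502  65.        ] nut [ 471.31876014 -153.69175855  148.        ]
```

View pics/top_nut.png

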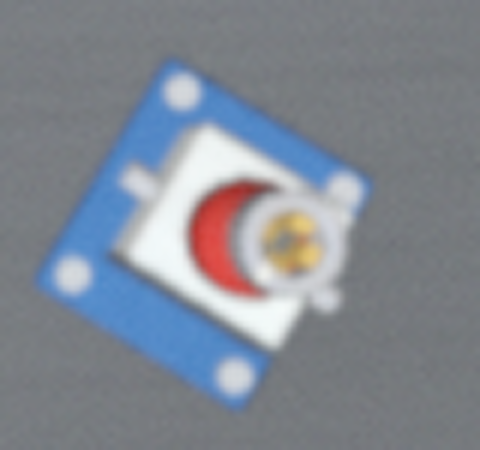

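View pics/scene_nut.png

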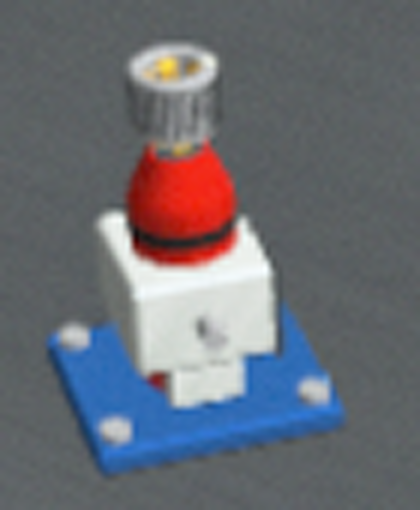

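View pics/top_rack.png

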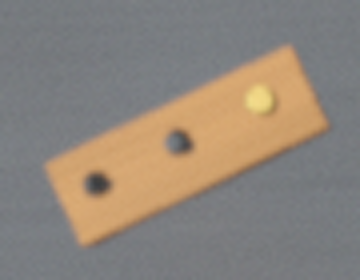

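Run:
```python
from h import *
T=cam("top");S_=cam("scene")
print("nut",tri(T,(363.4,250.1),S_,(223.4,115.7)))
print("gold",tri(T,(214.7,204.5),S_,(306.2,217.2)))
g=onz(T,(214.6,204.5),70);f=onz(T,(173.7,225.6),68);print(g,f,np.linalg.norm((g-f)[:2]))
nut=tri(T,(363.4,250.1),S_,(223.4,115.7))[0]
row=(g-f)[:2];row/=np.linalg.norm(row);print("row",row,np.degrees(np.arctan2(row[1],row[0])))
def Rd(a): # tool x at yaw a, z down
    c,s=np.cos(a),np.sin(a);return np.array([[c,s,0],[s,-c,0],[0,0,-1.]])
for name,p in(("burr",(g[0],g[1],150)),("nut",(nut[0],nut[1],230))):
  for a in range(-180,180,20):
    for z in (p[2],p[2]-110):
      q=solver.solve_ik(np.array([p[0],p[1],z]),Rd(np.radians(a)));print(name,a,z,None if q is None else np.round(q[[0,4,5,6]]))
a=np.degrees(np.arctan2(row[1],row[0]))+90;print(a)
```

```text
nut (array([ 472.45356167, -151.66927865,  148.54473712]), np.float64(2.0567738982752712))
gold (array([574.4687193 , 140.950936  ,  70.40737694]), np.float64(2.608248480818376))
[575.23360955 140.12249531  70.        ] [532.94650409 227.67125437  68.        ] 97.22645988337328
row [ 0.43493413 -0.90046227] -64.21889763904552
burr -180 150 [ 27.  42.  66. 127.]
burr -180 40 [ -7.  12.  41. 152.]
burr -160 150 [ -61.  -39.   61. -141.]
burr -160 40 [ -59.  -55.   57. -129.]
burr -140 150 [ -61.  -39.   61. -121.]
burr -140 40 [ -59.  -55.   57. -109.]
burr -120 150 [ -61.  -39.   61. -101.]
burr -120 40 [-59. -55.  57. -89.]
burr -100 150 [-47. -22.  54. -97.]
burr -100 40 [-41. -28.  42. -93.]
burr -80 150 [-44. -19.  53. -80.]
burr -80 40 [-40. -26.  42. -74.]
burr -60 150 [-42. -18.  53. -61.]
burr -60 40 [-40. -26.  42. -55.]
burr -40 150 [-42. -18.  53. -41.]
burr -40 40 [-40. -26.  42. -35.]
burr -20 150 [-40. -16.  53. -23.]
burr -20 40 [-37. -23.  41. -17.]
burr 0 150 [-38. -14.  52.  -5.]
burr 0 40 [-35. -20.  40.  -0.]
burr 20 150 [-36. -12.  52.  14.]
burr 20 40 [-32. -17. 
[... 1048 characters left out ...]
3.  49.   7.]
nut -20 230 [-33. -13.  59.   8.]
nut -20 120 [-32. -32.  49.  26.]
nut 0 230 [-32. -13.  59.  28.]
nut 0 120 [-31. -31.  48.  45.]
nut 20 230 [-31. -12.  59.  47.]
nut 20 120 [-30. -29.  48.  63.]
nut 40 230 [-30. -12.  58.  67.]
nut 40 120 [-27. -26.  47.  80.]
nut 60 230 [-29. -11.  58.  86.]
nut 60 120 [-21. -21.  45.  95.]
nut 80 230 [-28. -11.  58. 106.]
nut 80 120 [-17. -18.  45. 111.]
nut 100 230 [-28. -11.  58. 125.]
nut 100 120 [-17. -18.  45. 131.]
nut 120 230 [-28. -11.  58. 145.]
nut 120 120 [-16. -18.  44. 151.]
nut 140 230 [ 66.  23.  64. 131.]
nut 140 120 [ 57.  31.  52. 124.]
nut 160 230 [ 66.  23.  64. 151.]
nut 160 120 [ 64.  39.  56. 136.]
25.781102360954478
```

```bash
cat >> h.py <<'E'
def Rd(deg):
    a=np.radians(deg);c,s=np.cos(a),np.sin(a);return np.array([[c,s,0],[s,-c,0],[0,0,-1.]])
def look(n,name):
    st=status.read_state();im=imaging.read_camera(n);cv2.imwrite(f"pics/{name}.png",im);return im,cam(n,st),st
E
python3 - <<'E'
from h import *
env.move_to(np.array([574.8,140.4,170.]),Rd(25.8))
im,c,st=look("wrist","w1");print(st["time"],st["tool_pos"],st["joint_positions"].round(1))
hsv=cv2.cvtColor(im,cv2.COLOR_BGR2HSV);H,S,V=cv2.split(hsv)
print("gold",blobs((H>20)&(H<35)&(S>120)&(V>80)))
print("pred",proj(c,(574.8,140.4,73)))
E
```

```text
2.3917 [574.59029189 142.1730067  169.97784507] [-35.5  23.5  23.1 104.4 -11.1  54.3  18.4]
gold [(np.int32(252), array([254.7, 193.8]), array([246, 180,  18,  24], dtype=int32))]
pred [256.29697471 194.04172513]
```

View pics/w1.png

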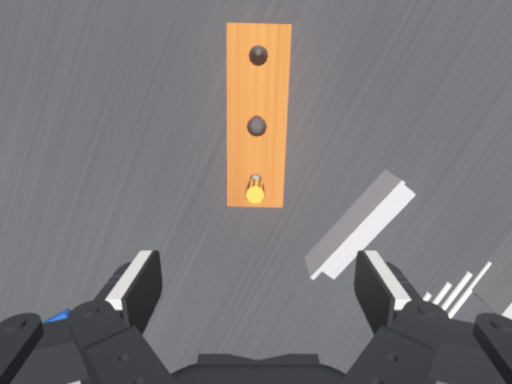

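The wrist view shows the gold head's top disc at (255,194), the dark burrs at (257,126) and (258,55), and the offcut to the right at (360,230). I'll pre-narrow the jaws so they stay clear of the offcut.

Run:
```python
from h import *
im=cv2.imread("pics/w1.png")
c=cam("wrist",status.read_state())
p=onz(c,(254.9,194.3),73);print(p,"offcut",onz(c,(310,262),40),onz(c,(390,172),40))
print("rack axis", onz(c,(258,24),30),onz(c,(255,208),30))
jaws.grip(40)
env.movel(np.array([p[0],p[1],110.]),Rd(25.8),v=120)
im,c,st=look("wrist","w2");print(st["time"],st["tool_pos"],st["width"],st["force"])
hsv=cv2.cvtColor(im,cv2.COLOR_BGR2HSV);H,S,V=cv2.split(hsv)
for b in blobs((H>20)&(H<35)&(S>120)&(V>80)): print(b)
```

```text
[573.93385071 139.57469443  73.        ] offcut [652.35875944  93.00369738  40.        ] [672.33389914 197.47875763  40.        ]
rack axis [521.90172267 252.18508754  30.        ] [585.35359225 115.20584457  30.        ]
3.6 [574.39212073 139.53417495 110.35153406] 40.34194301960175 [-0.22708302  0.80628082  1.75824446]
(np.int32(424), array([256.4, 220.9]), array([245, 201,  23,  32], dtype=int32))
```

View pics/w2.png

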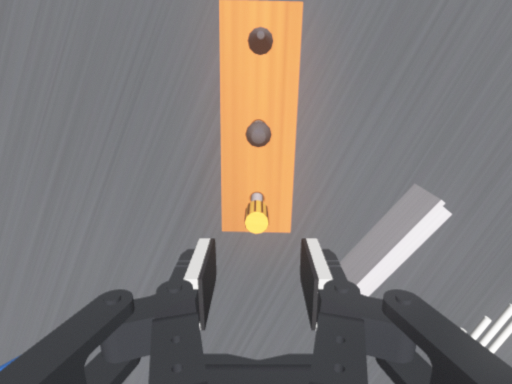

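Jaws at 40 mm; the gold disc is at (257,222), centred between the pads, and the position agrees with the earlier estimate. I'll descend and grip.

Run:
```python
from h import *
im=cv2.imread("pics/w2.png");c=cam("wrist",status.read_state())
p=onz(c,(256.7,222.5),73);print(p)
print(env.movel(np.array([p[0],p[1],47.]),Rd(25.),v=80,contact_N=8))
jaws.grip(8,60)
st=status.read_state();print(st["time"],st["tool_pos"],st["width"],st["force"],st["ft_torque"])
im,c,st=look("wrist","w3")
```

```text
[574.7852952  139.43504568  73.        ]
False
4.9667 [574.98547794 139.46799894  47.65199772] 10.765338761041532 [-1.54078456 -1.38788646  4.77248384] [-0.11281792  0.25619656 -0.02690667]
```

View pics/w3.png

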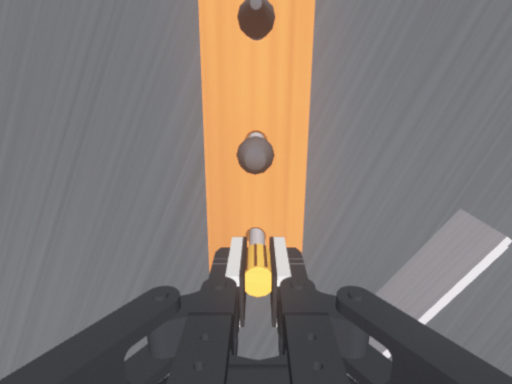

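Head at (258,270) is held between the pads. The width reads 10.8 mm against 14 mm expected, so I'll check again after lifting.

Run:
```python
from h import *
st=status.read_state();p=st["tool_pos"]
env.movel(np.array([p[0],p[1],110.]),None,v=100)
st=status.read_state();print(st["time"],st["tool_pos"],st["width"],st["force"],st["ft_torque"])
env.movel(np.array([p[0],p[1],240.]),None,v=200)
im,c,st=look("wrist","w4");cv2.imwrite("pics/s4.png",cv2.resize(imaging.read_camera("scene")[100:300,150:450],None,fx=2.5,fy=2.5))
print(st["width"],st["joint_positions"].round(1))
```

```text
5.8 [574.47908144 139.44999397 109.47540426] 10.530224877827495 [ 0.03224375 -0.02712728  0.08732758] [-0.03673562  0.00425486 -0.02153764]
10.626319167829909 [-36.8  19.5  24.7 100.3  -9.   62.3  15.9]
```

View pics/w4.png

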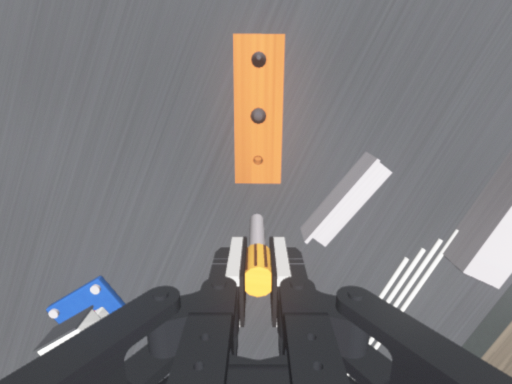

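View pics/s4.png

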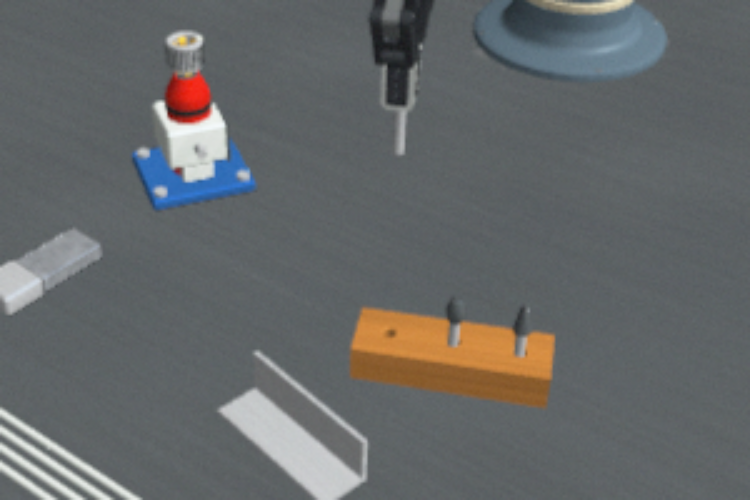

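The shank is straight and upright in the grip (tip at (257,217), head at (258,270) in the wrist view). The gold hole is empty and the other two burrs are still in place. Moving above the nut.

Run:
```python
from h import *
env.movel(np.array([472.,-152.,235.]),Rd(25.),v=220)
env.pause(0.3)
im,c,st=look("wrist","w5");print(st["time"],st["tool_pos"],st["joint_positions"].round(1))
print("pred nut",proj(c,(472,-152,148)),"shank tip pred",proj(c,st["tool_pos"]+[0,0,-42.6]),"head top", proj(c,st["tool_pos"]+[0,0,25.4]))
cv2.imwrite("pics/w5z.png",cv2.resize(im[140:300,180:340],None,fx=4,fy=4,interpolation=cv2.INTER_CUBIC))
```

```text
8.5583 [ 472.18399805 -151.5528742   234.93805296] [-16.3  10.4  33.6 112.9  -6.7  58.6  45.5]
pred nut [256.58272811 196.42049281] shank tip pred [256.85411886 219.07621432] head top [256.25649046 282.65989043]
```

View pics/w5z.png

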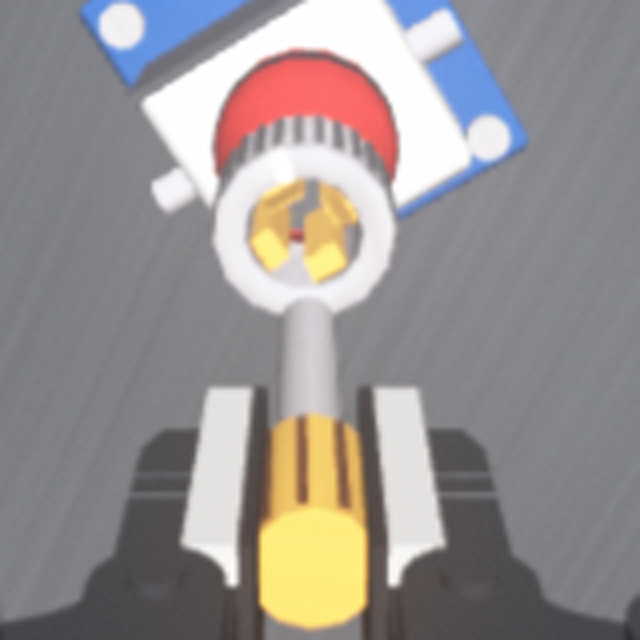

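Nut ring is centred at about (255.9,196.9), against a prediction of (256.6,196.4), with the white mark at (251,181). The shank tip lines up with its predicted pixel, so I'll insert.

Run:
```python
from h import *
c=cam("wrist",status.read_state());p=onz(c,(255.9,196.9),148);print(p)
env.movel(np.array([p[0],p[1],197.]),Rd(25.),v=80); env.pause(.2)
s0=status.read_state();print(s0["tool_pos"],s0["force"])
t=np.array([p[0],p[1],0])+ (np.array([p[0],p[1],0])-s0["tool_pos"])*[1,1,0]
hit=env.movel(np.array([t[0],t[1],160.]),Rd(25.),v=40,contact_N=6)
st=status.read_state();print(hit,st["time"],st["tool_pos"],st["force"],st["ft_torque"])
```

```text
[ 471.65124137 -152.63664037  148.        ]
[ 472.02923467 -152.74875647  197.49350397] [-0.75118419  0.3007299  -1.00249507]
False 10.5083 [ 471.30851594 -152.57466305  160.08993321] [ 0.81656847 -0.94033841 -0.41678061] [-0.06383272 -0.11113909  0.01759487]
```

Inserted to 3 mm above the floor with almost no force. Now down gently to the floor.

Run:
```python
from h import *
p=status.read_state()["tool_pos"]
hit=env.movel(np.array([p[0],p[1],153.5]),Rd(25.),v=15,contact_N=6)
st=status.read_state();print(hit,st["time"],st["tool_pos"],st["force"],st["ft_torque"])
im,c,st=look("wrist","w6")
cv2.imwrite("pics/s6.png",cv2.resize(imaging.read_camera("scene")[60:200,160:300],None,fx=4,fy=4))
```

```text
True 10.85 [ 471.63180822 -152.67426694  156.58802436] [-0.35817785 -0.5361413   4.98354357] [ 0.0541673   0.13946226 -0.02004683]
```

View pics/w6.png

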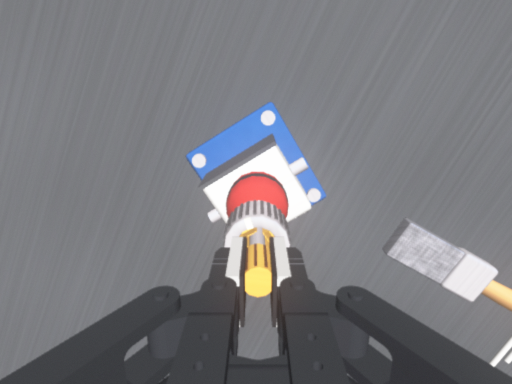

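View pics/s6.png

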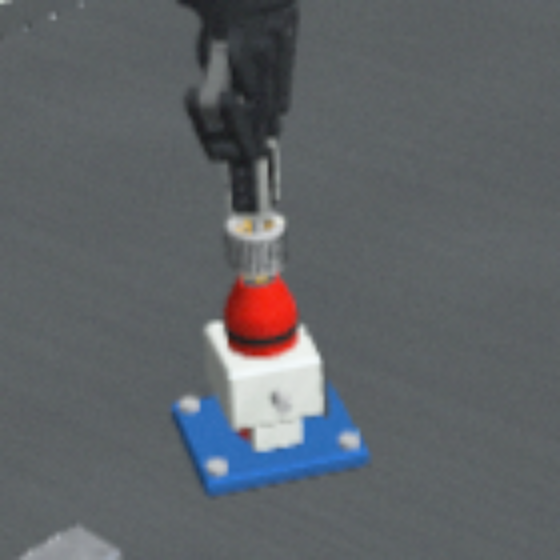

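Contact came at TCP z 156.6, exactly where the floor is expected (114+42.6). The scene view shows the shank inside the nut. Release and check.

Run:
```python
from h import *
env.pause(0.3)
jaws.grip(85)
p=status.read_state()["tool_pos"]
env.movel(np.array([p[0],p[1],235.]),Rd(25.),v=120); 
env.pause(.2)
im,c,st=look("wrist","w7");print(st["time"],st["tool_pos"],st["force"])
print("pred head top",proj(c,(471.7,-152.6,182)),"nut",proj(c,(471.7,-152.6,148)))
cv2.imwrite("pics/w7z.png",cv2.resize(im[130:290,180:340],None,fx=4,fy=4,interpolation=cv2.INTER_CUBIC))
cv2.imwrite("pics/s7.png",cv2.resize(imaging.read_camera("scene")[60:200,160:300],None,fx=4,fy=4))
```

```text
12.9667 [ 470.63844971 -152.34842299  234.23385018] [0.22364926 0.63074293 0.34894976]
pred head top [258.3861575  214.32554648] nut [258.41106613 197.26009604]
```

View pics/w7z.png

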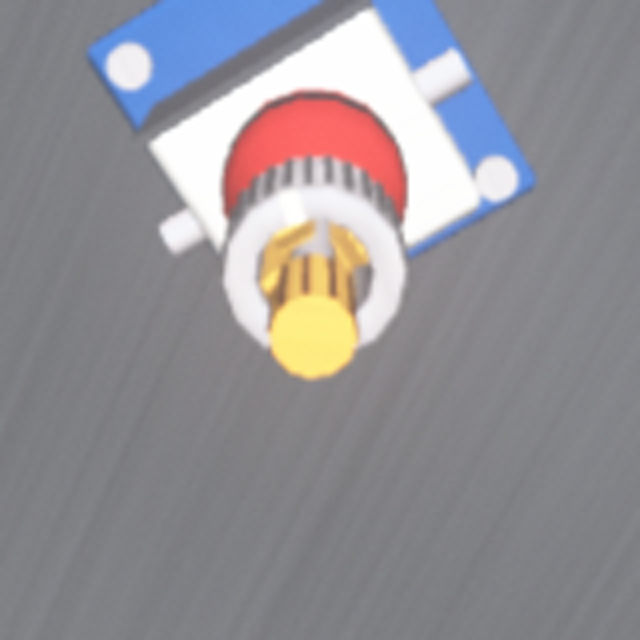

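View pics/s7.png

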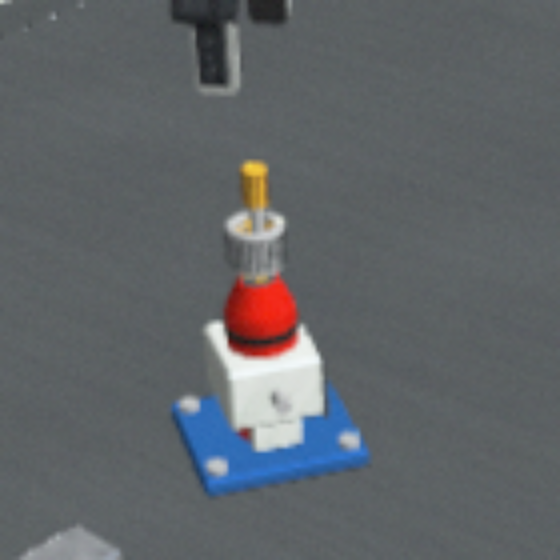

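Head top at (258.2,214), against (258.4,214.3) predicted for a burr fully home and upright. White mark at about (253,182). Now the nut: rotate to yaw 60°, descend over the burr and grip.

Run:
```python
from h import *
n=np.array([471.7,-152.6])
env.move_to(np.array([*n,235.]),Rd(60.)); env.pause(.2)
s=status.read_state();print(s["tool_pos"],s["joint_positions"].round(1),s["time"])
e=s["tool_pos"][:2]-n; t=n-e
print(env.movel(np.array([*t,118.]),Rd(60.),v=90,contact_N=8))
env.pause(.2)
st=status.read_state();print(st["time"],st["tool_pos"],st["force"])
im,c,st=look("wrist","w8");cv2.imwrite("pics/s8.png",cv2.resize(imaging.read_camera("scene")[60:200,160:300],None,fx=4,fy=4))
print(st["joint_positions"].round(1))
```

```text
[ 471.69791788 -152.56683628  234.9720542 ] [-12.1  10.1  28.9 112.7  -5.7  58.5  79.3] 13.8833
False
15.5333 [ 471.93485665 -152.65583563  118.35151782] [-0.54106734  0.18961912 -0.51276375]
[ -8.6  19.4  26.4 119.6 -12.4  43.5  85.6]
```

View pics/w8.png

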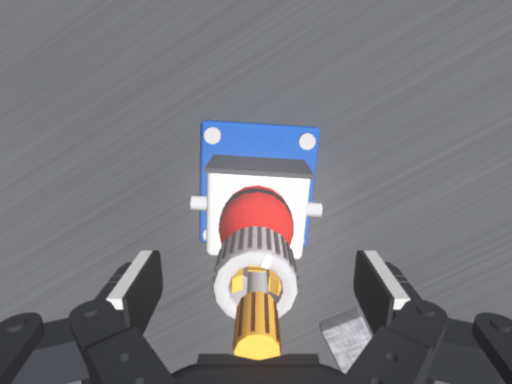

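View pics/s8.png

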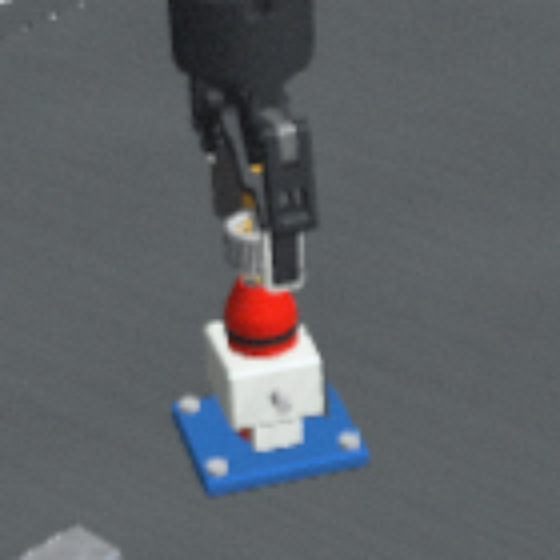

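Nut ring is centred at (256,283) between the pads, with the burr upright below the palm. Grip and turn in steps.

Run:
```python
from h import *
jaws.grip(25,90)
def rep(k):
    st=status.read_state();print(k,round(st["time"],2),st["tool_pos"].round(1),st["width"].round(1),st["force"].round(1),st["ft_torque"].round(3),st["joint_positions"].round(1))
    return st
st=rep("grip");q=st["joint_positions"].copy()
for d in (10,20,30):
    t=q.copy();t[6]-=d;env.move_j(t);rep(d)
look("wrist","w9")
```

```text
Traceback (most recent call last):
AttributeError: 'float' object has no attribute 'round'
```

```bash
cat >> h.py <<'E'
def rep(k):
    st=status.read_state();print(k,round(st["time"],2),st["tool_pos"].round(1),round(st["width"],1),st["force"].round(1),st["ft_torque"].round(3),st["joint_positions"].round(1))
    return st
E
python3 - <<'E'
from h import *
st=rep("grip");q=st["joint_positions"].copy()
for d in (10,20,30):
    t=q.copy();t[6]-=d;env.move_j(t);rep(d)
look("wrist","w9")
E
```

```text
grip 16.18 [ 471.2 -153.5  118.6] 31.7 [-2.2 -1.3  6.5] [-0.295  0.691 -0.137] [ -8.5  19.4  26.5 119.6 -12.4  43.6  85.6]
10 16.48 [ 471.2 -153.5  118.6] 32.2 [-0.9  0.1  1. ] [-0.021  0.127 -0.281] [ -8.5  19.4  26.5 119.6 -12.4  43.6  75.8]
20 16.77 [ 471.2 -153.5  118.6] 32.2 [-0.5  1.4  0.5] [ 0.064  0.081 -0.231] [ -8.5  19.4  26.5 119.6 -12.4  43.6  65.9]
30 17.06 [ 471.2 -153.4  118.6] 32.2 [-0.3  0.2  2.2] [ 0.125  0.146 -0.277] [ -8.5  19.4  26.5 119.6 -12.4  43.6  55.9]
```

View pics/w9.png

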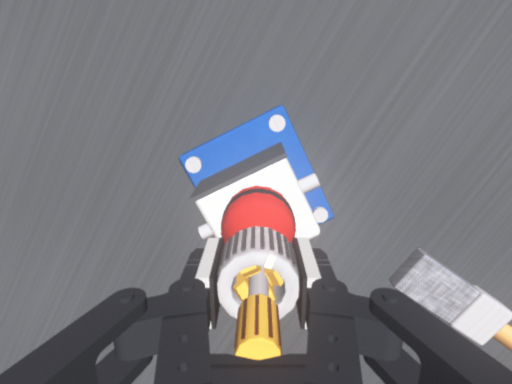

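The mark stays fixed relative to the pads at (268,262), so the nut turns with the gripper, clockwise, at about 0.25 N m. Continuing and watching torque for jaw contact.

Run:
```python
from h import *
st=rep("s");q=st["joint_positions"].copy()
tz=[]
for d in range(4,36,4):
    t=q.copy();t[6]-=d;env.move_j(t);s=rep(30+d)
    if abs(s["ft_torque"][2])>0.7: break
look("wrist","w10")
```

```text
s 17.11 [ 471.3 -153.4  118.6] 32.3 [0.4 0.7 3.2] [ 0.08   0.089 -0.183] [ -8.5  19.4  26.5 119.6 -12.4  43.6  55.9]
34 17.36 [ 471.2 -153.4  118.6] 32.1 [-0.3  0.9  1.8] [ 0.031  0.084 -0.115] [ -8.5  19.4  26.5 119.6 -12.4  43.6  52.1]
38 17.61 [ 471.3 -153.4  118.6] 31.7 [0.4 0.5 1.2] [ 0.079  0.061 -0.198] [ -8.5  19.4  26.5 119.6 -12.4  43.6  48. ]
42 17.86 [ 471.3 -153.4  118.6] 31.7 [0.5 0.1 1.2] [ 0.081  0.07  -0.171] [ -8.5  19.4  26.5 119.6 -12.4  43.6  44. ]
46 18.11 [ 471.3 -153.4  118.7] 31.9 [0.3 0.9 1.8] [ 0.117  0.088 -0.11 ] [ -8.5  19.4  26.5 119.6 -12.4  43.6  40. ]
50 18.36 [ 471.3 -153.4  118.6] 32.3 [-0.1  1.4  1.5] [ 0.173  0.124 -0.118] [ -8.5  19.4  26.5 119.6 -12.4  43.6  36. ]
54 18.61 [ 471.3 -153.4  118.7] 31.7 [0.5 0.8 1.3] [ 0.11   0.066 -0.085] [ -8.5  19.4  26.5 119.6 -12.4  43.6  32. ]
58 18.86 [ 471.3 -153.4  118.6] 32.1 [0.6 0.5 1.4] [ 0.153  0.019 -0.072] [ -8.5  19.4  26.5 119.6 -12.4  43.6  28. ]
62 19.11 [ 471.3 -153.4  118.7] 32.0 [0.1 0.8 1.2] [ 0.174 -0.027 -0.033] [ -8.5  19.4  26.5 119.6 -12.4  43.6  24. ]
```

View pics/w10.png

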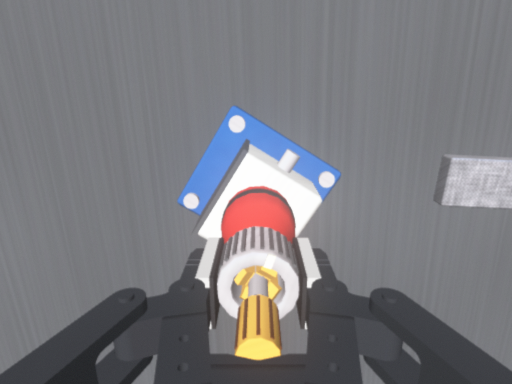

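Mark still at (268,262) relative to the pads, no slip after 62°. Continuing in small steps.

Run:
```python
from h import *
st=rep("s");q=st["joint_positions"].copy();t0=st["ft_torque"][2]
for d in range(2,17,2):
    t=q.copy();t[6]-=d;env.move_j(t);s=rep(62+d)
    if abs(s["ft_torque"][2]-t0)>0.8: break
look("wrist","w11")
```

```text
s 19.16 [ 471.3 -153.4  118.7] 31.8 [0.4 1.7 1.5] [0.178 0.012 0.014] [ -8.5  19.4  26.5 119.6 -12.4  43.6  24. ]
64 19.41 [ 471.4 -153.4  118.7] 31.8 [0.3 0.7 0.3] [ 0.154 -0.006  0.235] [ -8.5  19.4  26.5 119.6 -12.4  43.6  22.1]
66 19.66 [ 471.4 -153.4  118.7] 32.4 [0.6 0.9 1.1] [0.144 0.004 0.251] [ -8.5  19.4  26.5 119.6 -12.4  43.6  20.1]
68 19.91 [ 471.4 -153.4  118.7] 32.2 [0.3 1.5 1.1] [0.154 0.033 0.261] [ -8.5  19.4  26.5 119.6 -12.4  43.6  18.1]
70 20.16 [ 471.4 -153.4  118.6] 32.6 [0.8 0.3 0.6] [ 0.24  -0.088  0.228] [ -8.5  19.4  26.5 119.6 -12.4  43.6  16.1]
72 20.41 [ 471.4 -153.4  118.7] 32.2 [1.1 1.3 0.3] [ 0.109 -0.091  0.292] [ -8.5  19.4  26.5 119.6 -12.4  43.6  14.1]
74 20.66 [ 471.4 -153.4  118.7] 31.8 [0.5 1.8 0.3] [ 0.152 -0.077  0.31 ] [ -8.5  19.4  26.5 119.6 -12.4  43.6  12.1]
76 20.91 [ 471.4 -153.4  118.7] 32.4 [0.6 0.3 1.3] [ 0.13  -0.06   0.304] [ -8.5  19.4  26.5 119.6 -12.4  43.6  10.1]
78 21.16 [ 471.4 -153.4  118.7] 31.9 [0.4 1.1 0.8] [ 0.118 -0.155  0.519] [ -8.5  19.4  26.5 119.6 -12.4  43.6   8.1]
```

View pics/w11.png

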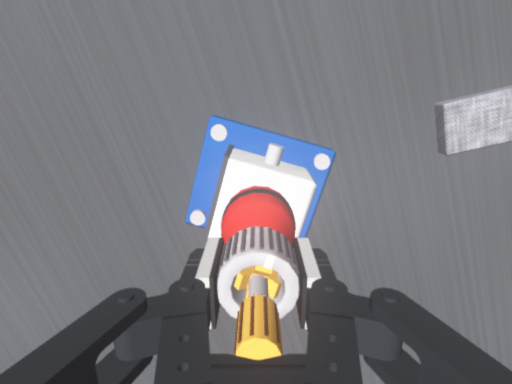

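Mark still fixed relative to the pads at (268,262) after 78° (1.36 rad), and the torque is rising to 0.52 N m. Release, rise and verify with the mark's world angle and the burr's position.

Run:
```python
from h import *
jaws.grip(85)
s=rep("open");p=s["tool_pos"]
env.movel(np.array([p[0],p[1],235.]),None,v=90);env.pause(.3)
im,c,st=look("wrist","w12");print(st["time"],st["tool_pos"],st["force"])
for P in((471.7,-152.6,182),(471.7,-152.6,148)):print(proj(c,P))
cv2.imwrite("pics/w12z.png",cv2.resize(im[130:290,180:340],None,fx=4,fy=4,interpolation=cv2.INTER_CUBIC))
cv2.imwrite("pics/s12.png",cv2.resize(imaging.read_camera("scene")[60:200,160:300],None,fx=4,fy=4))
```

```text
open 21.77 [ 471.3 -153.5  118.7] 85.2 [ 0.1 -0.4 -0.4] [-0.046 -0.01   0.076] [ -8.5  19.4  26.5 119.6 -12.4  43.6   8. ]
23.5167 [ 471.20649667 -153.48176223  234.78193856] [ 0.09914939 -1.0894501   0.37824271]
[257.0646708 212.2619472]
[257.23774567 195.42266173]
```

View pics/w12z.png

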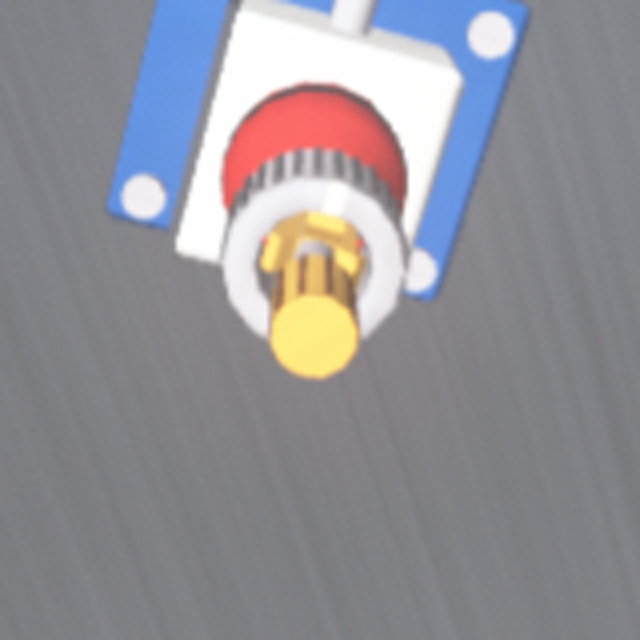

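View pics/s12.png

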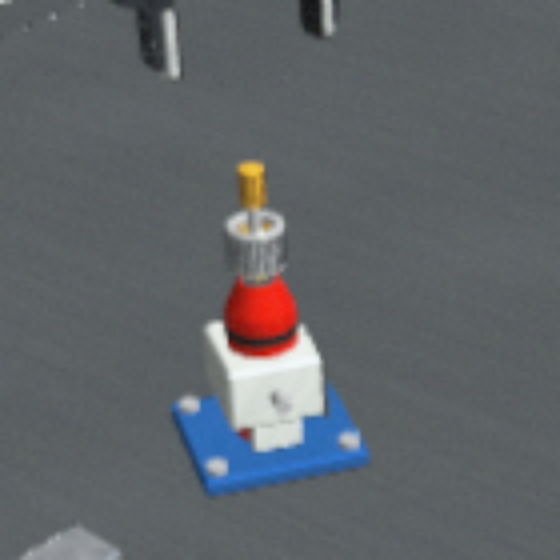

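Wrist zoom: head top at (258.2,213.8), nut ring at (258.7,195.6), mark now at (263.5,180). In the scene view the head now lines up with the grinder's axis. Putting numbers on tilt, height and nut angle.

Run:
```python
from h import *
st=status.read_state();c=cam("wrist",st)
def seg(f,):
    im=cv2.imread(f);H,S,V=cv2.split(cv2.cvtColor(im,cv2.COLOR_BGR2HSV))
    return im,blobs(((H>20)&(H<32)&(S>100)&(V>225)),20)[:3]
print(seg("pics/w12.png")[1])
z=lambda u,v:(u/4+180-.4,v/4+130-.4)
h=onz(c,z(314,337),182);n=onz(c,z(315,265),148);m=onz(c,z(336,197),148)
print("head",h,"nut",n,"off",(h-n)[:2]);a2=np.degrees(np.arctan2(*(m-n)[1::-1]))
# earlier view w7
s7=dict(tool_pos=np.array([470.638,-152.348,234.234]),eef_rot=Rd(25.));c7=cam("wrist",s7)
n7=onz(c7,z(315,269),148);m7=onz(c7,z(293,210),148);a7=np.degrees(np.arctan2(*(m7-n7)[1::-1]))
h7=onz(c7,z(313,337),182);print("before off",(h7-n7)[:2],"turn cw deg",a7-a2,"radius",np.linalg.norm(m-n),np.linalg.norm(m7-n7))
im=imaging.read_camera("scene");cv2.imwrite("pics/s13.png",im);T=imaging.read_camera("top");cv2.imwrite("pics/t13.png",T)
Sc=cam("scene")
H,S,V=cv2.split(cv2.cvtColor(im,cv2.COLOR_BGR2HSV));b=blobs((H>18)&(H<33)&(S>150)&(V>110),8);print(b)
for k in (n,h):print("scene pred head centre",proj(Sc,(k[0],k[1],171)))
print("diff vs initial")
for f,g in(("scene0","s13"),("top0","t13")):
    d=cv2.absdiff(cv2.imread(f"pics/{f}.png"),cv2.imread(f"pics/{g}.png")).max(2)>40
    print(f,blobs(d,8)[:8])
```

```text
[(np.int32(353), array([257.6, 212.7]), array([248, 196,  21,  28], dtype=int32)), (np.int32(26), array([261.2, 185.4]), array([257, 184,   9,   4], dtype=int32)), (np.int32(25), array([247.4, 192.2]), array([246, 188,   4,   9], dtype=int32))]
head [ 472.0727198  -153.85293654  182.        ] nut [ 472.46201125 -153.18504688  148.        ] off [-0.38929145 -0.66788966]
before off [-0.32734624 -0.09671152] turn cw deg 78.55209741892145 radius 13.353121733885422 11.806327632601342
[(np.int32(49), array([222.7, 105.2]), array([220, 101,   6,  10], dtype=int32))]
scene pred head centre [221.80054349 106.34772519]
scene pred head centre [221.69215138 106.19936552]
diff vs initial
scene0 [(np.int32(2534), array([217.,  30.]), array([184,   0,  69,  77], dtype=int32)), (np.int32(1356), array([378.9,  34.7]), array([354,   0,  51,  78], dtype=int32)), (np.int32(1021), array([411.2,  21.7]), array([391,   0,  37,  66], dtype=int32)), (np.int32(130), array([305.3, 222.3]), array([302, 213,   8,  22], dtype=int32)), (np.int32(92), array([222.6, 107.6]), array([219, 100,   8,  19], dtype=int32))
[... 203 characters left out ...]
rray([398,  32,   9,  10], dtype=int32))]
top0 [(np.int32(1076), array([383.7, 255. ]), array([368, 206,  37,  95], dtype=int32)), (np.int32(866), array([414.5, 243.2]), array([402, 220,  29,  56], dtype=int32)), (np.int32(469), array([426.1, 252.5]), array([404, 215,  34,  70], dtype=int32)), (np.int32(308), array([471., 226.]), array([436, 210,  65,  29], dtype=int32)), (np.int32(160), array([392.4, 257.3]), array([388, 233,  14,  48], dtype=int32)), (np.int32(137), array([509.4, 341.9]), array([505, 319,   7,  52], dtype=int32)), (np.int32(38), array([432. , 299.7]), array([428, 288,   9,  22], dtype=int32)), (np.int32(31), array([508.5, 234.7]), array([504, 232,   8,   8], dtype=int32))]
```

View pics/s13.png

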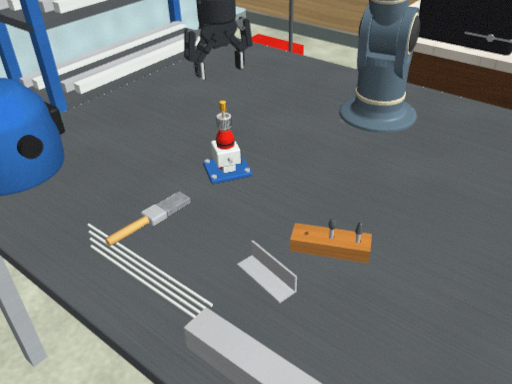

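The nut has turned 78.5° (1.37 rad), so it is at or past 1.36 whatever the start angle. The burr is within 1 mm of the axis and upright to about 0.02 rad. The brush, offcut and other burrs show no change, and the gripper is clear.

Run:
```python
from h import *
ticket.job_done();rep("done")
```

```text
the job is handed in; nothing more can be done
the job is handed in; nothing more can be done
```

The gold burr is out of the rack, its shank is home in the collet, the nut is tightened, and I handed the job in at about 23.6 s.

- **Seating:** contact with the collet floor came at tool height 156.6 mm, which matches a fully home shank. I held it there 0.3 s with the nut loose before letting go.
- **Nut:** I turned it clockwise in steps by 78°. The white mark's positions before and after give 78.5° (1.37 rad), so it didn't slip, and the nut is past 1.2 rad whatever its start angle.
- **Burr position:** the head's top is within 0.8 mm of the nut's axis, about 0.02 rad of lean.
- **Surroundings:** comparing the camera pictures with the first ones shows no change at the brush, the offcut or the other two burrs. The gripper was open and about 40 mm above the burr.

Not confirmed or not matching:
- **Grip width:** it read 10.8 mm on the 14 mm head and about 32 mm on the 35 mm nut. Both grips held.
- **Jaw force:** I could not measure the press on the shank directly. The twist torque gave no clear sign of the jaws touching at 1.0 rad, apart from a rise to 0.52 N m at the end. That the jaws grip firmly rests on the nut angle.

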